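# Show a turned spindle to the inspection camera

## Robot

A 6-joint arm with a two-finger parallel gripper is mounted at the origin on the work surface. World frame = base frame: x ahead of the robot, y to its left, z up, the work surface at z = 0. Lengths are in mm, angles in degrees, forces in N, time in s.
With the tool pointing down it reaches from about 250 to 725 mm from the base axis. Payload 4 kg.
Tool frame: the origin (TCP) lies midway between the tips of the shut fingers; the grasp point (between the pads) lies arm.pinch_z behind it (arm.pinch_z is the distance from the TCP to the grasp point, in mm); z points along the fingers, y is the direction in which the jaws open and shut (so a half turn about z gives the same grasp; the last joint's range is limited). The gripper opens to 85 mm and grips with 20 to 120 N. Pads are 22 mm wide; open, the fingers measure 114 mm over their backs; the gripper's body (76 mm by 85 mm) begins 54 mm behind the grasp point. The pads swing forward as they close: fully open they stand 13 mm farther back than shut.
Start: joints at [-74.714, 13.785, 0.286, 76.501, 0, 90], TCP at [131.821, -482.31, 231.306] pointing down, gripper open.
Joint ranges: [-155.79, 155.79], [-60.16, 107.12], [-62.33, 73.08], [-114, 123.19], [-81.49, 82.49], [-180, 180]. Speed limits (degrees/s): [159.86, 159.86, 180, 180, 180, 180].

## Interface

Orientations are given as [roll, pitch, yaw] about the fixed x, y, z axes, in that order (R = Rz(yaw) Ry(pitch) Rx(roll)).
In Python, from plant import arm gives the robot as it stands.
- The arm moves only by the tool jog_arm, never from a script. Its argument "moves" is a list of rows, each a list of 3 entries, a list of its own where there are three numbers: the shift along the tool's x, y, z in mm, then the turn, a rotation vector about the tool's x, y, z in rad, then the finger opening in mm, from 0 to 85.4. A call has 1 to 10 rows; each row shifts and turns the commanded pose from where the row before left it, along the tool's axes as they then stand; what a row does not reach is not made up. A row lasts 1/8 s, in which the tool goes at most 62.5 mm and 10.7 degrees, less where a joint would pass 70% of its speed; a pose out of reach is approached as far as the arm can. A call with a gripper value outside its range is refused whole. The fingers move at their own pace and stop on an object; "force" is the grip in N (left out, the last holds). Time passes only in rows, so rows that do not move let the fingers close. It gives the time, the measured TCP pose, the force and the opening at its end, in the units of the state.
- arm.get_obs(): the state, without advancing time (a new reading comes with each control period).
- arm.get_image(name): name is "scene" or "top" or "wrist"; returns the picture (400x640x3 uint8, blue, green, red); there is no depth.
- arm.camera_info(name): a dict with "camera_matrix" (3x3 intrinsics, pixels), "k1" (the pictures are not rectified: a ray, as slopes to the right and down, at radius r is drawn at 1 + k1 r^2 times it, then the intrinsics apply), "rvec" (rotation vector, rad) and "tvec" (3), from world to camera coordinates, as OpenCV has them; the wrist camera has in their place "hand_eye" (4x4, takes a point from camera to tool coordinates, whose origin is the TCP and whose axes are the flange's). Camera axes: x right, y down, z forward; pixel columns grow to the right and rows downward; lengths in mm; the calibration is good to about 2 mm. A picture is of the moment at which its call begins: read the wrist's pose just before it. camera_info takes no time and is no camera call.
- arm.close_job(): hands the job in, once; it reports no verdict.
Trained networks look in the newest picture that a camera, given by its name, has taken for a name from the list of things; names that differ only in an ending like _2 or _b are one class to them, and where a whole thing is asked for, a point or a joint stands for the part that bears it (a point fixed in the world has none). Each returns a list of dicts, best first, with "conf" (0 to 1); they miss things now and then, are a little off and sometimes report something else, mostly with a low value. They report only what shows in the picture. A call takes as long as a camera call. They do not tell look-alikes from the thing itself.
- arm.regions_of(camera, query): "pixels" (400x640 bool, what is visible of it) and "position" ([column, row] in pixels, amid what is visible of it).
- arm.spot_point(camera, query): "position" ([column, row] in pixels: a listed point, or the origin of a listed thing).
The state is a dict: "t": time; "joint_positions": joint angles; "qd": joint speeds; "joint_efforts": joint torques, N m; "tool_pos": TCP position; "eef_rot": TCP orientation; "force": force on the tool from outside, world axes, zero at the start; "wrist_torque": the same for the moment, N m; "opening": finger opening in mm.
Only numpy, scipy, OpenCV 4.12 (cv2) and the standard library are available. Lean on these libraries where they do the work, as an engineer would, in place of code of your own. Each camera call takes 0.05 s, during which the arm holds its last target.

## Task

A turned wooden spindle lies in the carving cradle under a loose bridge-shaped keeper: first lift the keeper off and stand it upright on the bare bench, off the cradle. Then take the spindle out of the cradle and hold it in the air before the inspection camera, in line with the camera's slanting line of sight, with the thin tenon end facing the lens, centred and about 100 mm from the glass; finish while holding it still there, do not let go. Do not drop or lay the spindle on the bench, do not touch the camera or its stand, and leave the other things on the bench where they are.

Things in the scene. Friction and masses are not known exactly. Their poses are not given: they have to be found in the camera images.
- cradle: Carving cradle, fixed: plywood base 200 (x) x 90 (y) x 10 mm with two dark wooden V blocks, each 14 mm thick and 60 mm wide, centred at x = -50 and +50 mm, their tops 43 mm above the bench; 86 mm of base free between them. Origin: centre of the base's underside, on the bench. x runs along the V groove.
- spindle: Turned spindle, pale wood, 70 g, loose, level in the V blocks, axis 45 mm above the bench, along the cradle's x within 6 mm of centre, tenon to the cradle's +x. Origin on the axis, mid plain part; x runs along it to the tenon. Plain round 26 mm diameter from x = -66 to 66; collar 32 mm diameter, 66 to 74; thin tenon 14 mm diameter, 74 to 100; ball 32 mm diameter at the other end, to -90 mm.
- tenon_end (a point): Centre of the end face of the spindle's thin tenon, 100 mm from the spindle's origin along its x; axes as the spindle's.
- keeper: Bridge over the spindle's middle, brown wood, 100 g, loose, on the cradle's base (origin 10 mm above the bench), clear of the spindle. Legs 14 (y) x 40 (x) x 56 mm high, 46 mm apart inside; bar 74 (y) x 40 (x) x 14 mm on them; on it a grip post 24 x 24 mm, 32 mm high, sides along x and y. 102 mm high in all. Origin: centre of underside between the feet; z up; x along the spindle within 0.06 rad.
- camera_head: Inspection camera, fixed: grey box 75 x 46 x 46 mm, black lens barrel 32 mm diameter, 28 mm long. Origin: centre of the lens front, 280 mm above the bench. It looks along its own -x, which slants 20 degrees (0.349 rad) down from level; its y is level. A spindle in line with the sight points its tenon up at 20 degrees towards the lens.
- stand: Camera stand, fixed: steel base plate 120 x 120 x 12 mm centred 50 mm behind the lens, and a post 18 mm diameter, up to 382 mm above the bench, 75 mm behind the lens. Origin on the bench straight below the lens; -x is the level direction in which the camera looks. The bench between the cradle and the stand (about x 400 to 480 mm, y 50 to 90 mm from the robot base) is bare.
- mallet: Round carver's mallet, dark wood, 220 mm long, 72 mm thick, lying along its x on the bench beyond the cradle; bystander, leave alone. Origin on the bench under its middle.
- bench_brush: Bench brush 160 x 50 x 52 mm, wooden back, dark bristles, lying on the bench; bystander, leave alone. Origin: centre of its underside.
- glue_jar: Closed jar 64 mm diameter, 85 mm high; bystander, leave alone. Origin: centre of its underside.
- sanding_block: Cork sanding block 110 x 60 x 35 mm; bystander, leave alone. Origin: centre of its underside.
Things that resemble listed ones, but are neither listed nor needed, are in the scene too. Of the things that look like the cradle, the larger one is meant. Leave any blue look-alike of the keeper alone.

How it is judged (in metres and radians):
On the way:
1. the keeper is off the cradle, standing upright and released on the bench, the spindle still lying in the cradle (height (world z) of keeper between -0.006 and 0.006 m and angle between keeper's own z axis and vertical below 0.12 rad and contact force between keeper and cradle below 0.1 N and contact force between each of keeper, spindle and the fingers below 0.1 N and linear speed of keeper below 0.03 m/s and z of spindle in the frame of cradle below 0.055 m), for 0.2 s.
At the end, for the whole second after the job is handed in: Spindle held still in the air by the fingers alone, tenon end facing the lens at 80 to 120 mm, within 15 mm of the line of sight sideways and up or down, axis within 0.2 rad of the line of sight; keeper standing upright, released, on the bench and off the cradle (x of tenon_end in the frame of camera_head between -0.12 and -0.08 m and y of tenon_end in the frame of camera_head between -0.015 and 0.015 m and z of tenon_end in the frame of camera_head between -0.015 and 0.015 m and x of spindle in the frame of camera_head below -0.15 m and angle between the x axis of spindle and the x axis of camera_head, either way round below 0.2 rad and height (world z) of spindle above 0.15 m and contact force between spindle and the fingers above 1 N and contact force between spindle and keeper below 0.1 N and contact force between each of spindle, keeper and cradle below 0.1 N and linear speed of each of spindle, keeper below 0.03 m/s and angular speed of spindle below 0.3 rad/s and height (world z) of keeper between -0.006 and 0.006 m and angle between keeper's own z axis and vertical below 0.12 rad and contact force between keeper and the fingers below 0.1 N); the arm keeps its last pose, push and grip.
It fails at once if the spindle is dropped or laid on the bench (height (world z) of spindle below 0.03 m or height (world z) of tenon_end below 0.015 m).
It fails at once if the camera or its stand is touched (contact force between any of stand, camera_head and anything else above 0.5 N).
It fails at once if a bystander is shifted by more than 20 mm (distance of any of mallet, bench_brush, glue_jar, sanding_block from where it was at the start of the episode above 0.02 m).
It also fails if it takes over 50 s, if anything falls off the work surface, if the arm or the gripper's body presses on something with over 40 N, if the wrist force passes 120 N, or if a joint passes its speed limit or range.

## Working session

There is one attempt and no reset: what is moved stays moved. The work goes in short steps, Python scripts to look and compute and a tool call to move; the robot and the scene stay as the last step left them, time stands still between calls to the robot, and variables do not carry over. Pictures are saved under pics/ and viewed, and the job is handed in when it is done.

Besides the shell and the picture viewer there is one more tool, called after "Request:" by a JSON object that holds its "api" and its "payload". jog_arm: Moves the arm, as the interface text tells. Its arguments: {"type":"object","properties":{"moves":{"type":"array"},"force":{"type":"number"}},"required":["moves"]}

```bash
ls -la; mkdir -p pics; python3 - <<'E'
from plant import arm
import cv2
o=arm.get_obs(); print({k:o[k] for k in ('t','tool_pos','eef_rot','opening')}, arm.pinch_z)
for n in ("scene","top"):
    cv2.imwrite(f"pics/{n}0.png",arm.get_image(n))
for n in ("scene","top","wrist"): print(n,arm.camera_info(n))
E
```

```text
total 12
drwxr-xr-x  3 agent agent 4096 Dec  7 02:24 .
drwxr-xr-x 23 root  root  4096 Dec  7 02:24 ..
drwxr-xr-x  2 agent agent 4096 Dec  7 02:24 pics
{'t': 0.0, 'tool_pos': array([ 131.64621282, -481.69469206,  230.41968065]), 'eef_rot': array([-1.79879628e+02, -2.04747015e-03,  1.52854072e+01]), 'opening': 85.36151136132841} 18.700000000000003
scene {'camera_matrix': array([[517.85977099,   0.        , 323.52143444],
       [  0.        , 517.85977099, 203.93898499],
       [  0.        ,   0.        ,   1.        ]]), 'k1': -0.11920074468637308, 'rvec': array([ 0.81356754,  2.58851954, -1.07057034]), 'tvec': array([ 452.45484146,  -99.7143935 , 1997.932797  ])}
top {'camera_matrix': array([[417.26842741,   0.        , 315.96874764],
       [  0.        , 417.26842741, 197.13565032],
       [  0.        ,   0.        ,   1.        ]]), 'k1': 0.03126715193078518, 'rvec': array([ 2.1714304 , -2.21288584,  0.07423345]), 'tvec': array([  21.59509093,  527.93645379, 1366.46351452])}
wrist {'camera_matrix': array([[299.09184266,   0.        , 319.03188684],
       [  0.        , 299.09184266, 197.20948422],
       [  0.        ,   0.        ,   1.        ]]), 'k1': -0.046863440106777406, 'hand_eye': array([[-1.41626044e-03, -9.46658306e-01, -3.22236011e-01,
         8.37742536e+01],
       [ 9.99998597e-01, -1.05248465e-03, -1.30312908e-03,
         1.16351516e+00],
       [ 8.94469512e-04, -3.22237404e-01,  9.46658468e-01,
        -1.41438906e+02],
       [ 0.00000000e+00,  0.00000000e+00,  0.00000000e+00,
         1.00000000e+00]])}
```

View pics/scene0.png

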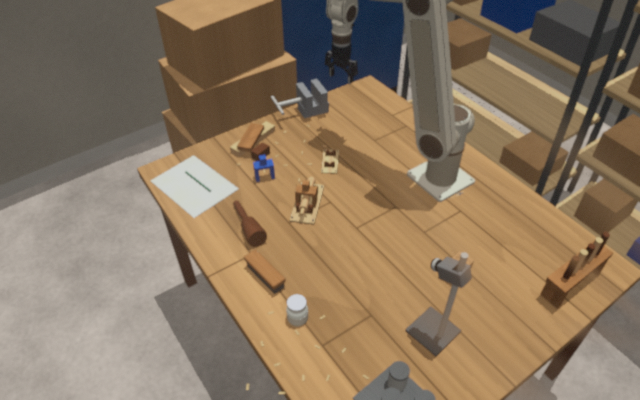

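View pics/top0.png

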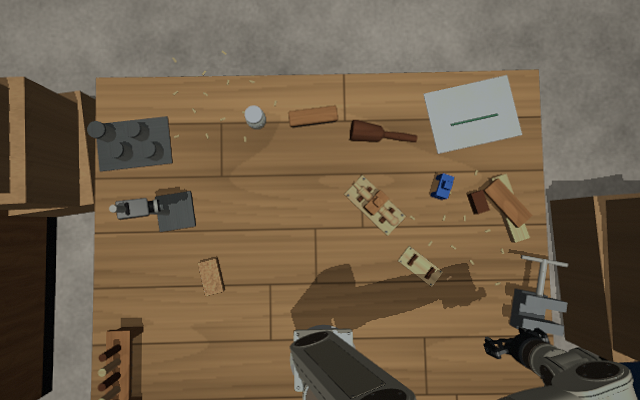

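The scene shows the cradle with keeper at about (305,203) and the inspection camera at (452,270). In the top view, the cradle is at (375,205) and the camera box/stand at (150,208). The small look-alike cradle is at (420,265) and the blue keeper at (442,186).

```bash
cat > h.py <<'E'
import numpy as np, cv2
from scipy.spatial.transform import Rotation as R
from scipy.optimize import least_squares
from plant import arm
def rpy(e): return R.from_euler('xyz',e,degrees=True)
class Cam:
    def __init__(s,name,obs=None):
        c=arm.camera_info(name); s.K=np.array(c['camera_matrix']); s.k1=c['k1']
        if name=='wrist':
            o=obs or arm.get_obs(); T=np.eye(4);T[:3,:3]=rpy(o['eef_rot']).as_matrix();T[:3,3]=o['tool_pos']
            W=T@np.array(c['hand_eye']); W=np.linalg.inv(W); s.R=W[:3,:3]; s.t=W[:3,3]
        else:
            s.R=R.from_rotvec(c['rvec']).as_matrix(); s.t=np.array(c['tvec'],float)
        s.c=-s.R.T@s.t
    def proj(s,P):
        P=np.atleast_2d(P); q=P@s.R.T+s.t; n=q[:,:2]/q[:,2:]; r2=(n**2).sum(1,keepdims=True); n=n*(1+s.k1*r2)
        return n*[s.K[0,0],s.K[1,1]]+s.K[:2,2]
    def ray(s,uv):
        d=cv2.undistortPoints(np.array([[uv]],float),s.K,np.array([s.k1,0,0,0.]))[0,0]
        v=s.R.T@np.array([d[0],d[1],1]); return s.c,v/np.linalg.norm(v)
    def atz(s,uv,z):
        c,v=s.ray(uv); return c+v*(z-c[2])/v[2]
def tri(rays):
    A=np.zeros((3,3));b=np.zeros(3)
    for c,v in rays:
        M=np.eye(3)-np.outer(v,v);A+=M;b+=M@c
    p=np.linalg.solve(A,b); return p,[np.linalg.norm((np.eye(3)-np.outer(v,v))@(p-c)) for c,v in rays]
E
python3 - <<'E'
from h import *
arm.get_image("scene");arm.get_image("top")
C={n:Cam(n) for n in("scene","top")}
H={'cradle':0,'keeper':10,'camera_head':280,'stand':0,'mallet':0,'bench_brush':0,'glue_jar':0,'sanding_block':0,'spindle':45,'tenon_end':45}
for q,z in H.items():
    if q in('mallet','bench_brush'):continue
    for n in C:
        for d in arm.spot_point(n,q)[:3]:
            print(q,n,round(d['conf'],2),np.round(d['position'],1),np.round(C[n].atz(d['position'],z),0))
print(arm.get_obs()['t'])
E
```

```text
cradle scene 0.7 [305.  200.6] [ 497. -198.    0.]
cradle scene 0.55 [330.1 164. ] [ 301. -313.    0.]
cradle top 0.9 [377.2 202.2] [ 508. -193.    0.]
cradle top 0.69 [422.1 264.4] [ 299. -336.    0.]
keeper scene 0.8 [306.8 202.8] [ 503. -176.   10.]
keeper scene 0.56 [263.9 180.4] [ 571. -372.   10.]
keeper scene 0.4 [435.4 262.4] [310. 299.  10.]
keeper top 0.81 [435.2 190.5] [ 543. -386.   10.]
keeper top 0.71 [374.3 202.8] [ 506. -182.   10.]
camera_head scene 0.83 [436.  260.7] [486. 429. 280.]
camera_head top 0.65 [157.1 203.5] [503. 436. 280.]
stand scene 0.69 [421.  322.1] [497. 437.   0.]
stand top 0.97 [191.7 212.3] [486. 426.   0.]
glue_jar scene 0.94 [294.9 316.9] [798. 203.   0.]
glue_jar scene 0.47 [305.7 194.2] [ 476. -225.    0.]
glue_jar top 0.66 [257.6 124. ] [781. 204.   0.]
sanding_block scene 0.66 [456.  271.3] [273. 361.  -0.]
sanding_block top 0.6 [211.6 272.4] [287. 361.   0.]
spindle scene 0.69 [270.2 274.9] [792.  54.  45.]
spindle scene 0.56 [306.9 192.7] [ 493. -189.   45.]
spindle top 0.62 [376.8 204.6] [ 499. -185.   45.]
tenon_end scene 0.65 [299.8 212.9] [ 569. -119.   45.]
tenon_end top 0.65 [353.7 185.1] [ 563. -112.   45.]
1.0
```

Request:
{"api": "jog_arm", "payload": {"moves": [[[54,-23,-4],[0,0,0],85],[[54,-23,-4],[0,0,0],85],[[54,-23,-4],[0,0,0],85],[[54,-23,-4],[0,0,0],85],[[54,-23,-4],[0,0,0],85],[[54,-23,-4],[0,0,0],85],[[54,-23,-4],[0,0,0],85],[[54,-23,-4],[0,0,-0.15],85],[[0,0,0],[0,0,-0.16],85],[[0,0,0],[0,0,-0.16],85]]}}

```text
t: 2.25
tool_pos: [500.8, -189.9, 263.0]
eef_rot: [-180.0, 0.0, 42.7]
force: [-0.1, -0.7, -1.2]
opening: 84.8
```

Request:
{"api": "jog_arm", "payload": {"moves": [[[0,0,0],[0,0,-0.16],85],[[0,0,0],[0,0,0],85],[[0,0,0],[0,0,0],85]]}}

```text
t: 2.62
tool_pos: [500.0, -191.0, 263.3]
eef_rot: [180.0, -0.0, 51.2]
force: [-0.1, 0.3, 0.5]
opening: 84.6
```

```bash
python3 - <<'E'
from h import *
o=arm.get_obs(); print(o['tool_pos'],o['eef_rot'],o['joint_positions'],np.abs(o['qd']).max())
im=arm.get_image("wrist"); cv2.imwrite("pics/w1.png",im)
C=Cam('wrist',o)
for q,z in {'cradle':0,'keeper':10,'spindle':45,'tenon_end':45}.items():
    for d in arm.spot_point('wrist',q)[:3]:
        print(q,round(d['conf'],2),np.round(d['position'],1),np.round(C.atz(d['position'],z),1))
E
```

```text
[ 499.98599044 -190.97311563  263.33255371] [ 1.79999401e+02 -2.50743069e-03  5.12468435e+01] [-2.09059528e+01  1.72352443e+01  9.66749579e+00  8.24309124e+01
  2.20305487e-03  1.07847204e+02] 0.5365770795967575
cradle 0.98 [272.  301.8] [ 293.3 -326.6    0. ]
keeper 0.98 [428.2 244.6] [ 548.3 -391.    10. ]
keeper 0.96 [317.6 153.3] [ 505.8 -182.3   10. ]
tenon_end 0.6 [320.9  76.6] [ 567.6 -111.9   45. ]
```

View pics/w1.png

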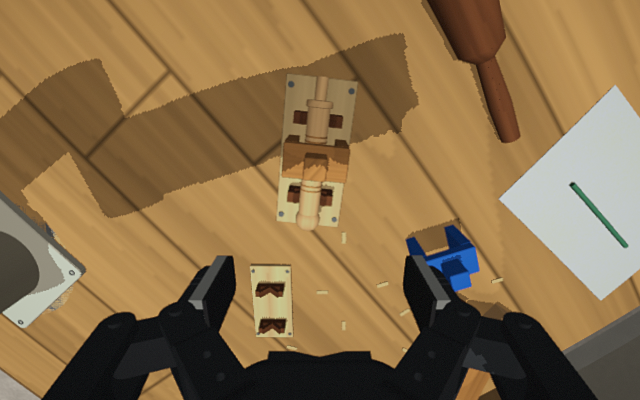

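The wrist view shows the large cradle with the keeper at (318,155) and the spindle's tenon end at (321,78) and ball at (308,222). The small cradle is at (271,300) and the blue keeper at (440,250). I'll take a second view from a shifted position.

Request:
{"api": "jog_arm", "payload": {"moves": [[[25,35,20],[0,0,0],85],[[25,35,20],[0,0,0],85],[[0,0,0],[0,0,0],85],[[0,0,0],[0,0,0],85]]}}

```text
t: 3.38
tool_pos: [585.5, -195.5, 223.1]
eef_rot: [-179.9, 0.0, 51.4]
force: [0.1, 0.6, -0.3]
opening: 85.3
```

```bash
python3 - <<'E'
from h import *
o=arm.get_obs(); print(o['tool_pos'],o['eef_rot'],np.abs(o['qd']).max())
im=arm.get_image("wrist"); cv2.imwrite("pics/w2.png",im)
C=Cam('wrist',o)
for q,z in {'cradle':0,'keeper':10,'spindle':45,'tenon_end':45}.items():
    for d in arm.spot_point('wrist',q)[:3]:
        print(q,round(d['conf'],2),np.round(d['position'],1),np.round(C.atz(d['position'],z),1))
a=cv2.imread('pics/w1.png')[55:250,230:400]; cv2.imwrite('pics/w1c.png',cv2.resize(a,None,fx=3,fy=3,interpolation=cv2.INTER_CUBIC))
E
```

```text
[ 585.48213452 -195.48641415  223.0852531 ] [-1.79937642e+02  3.00380869e-02  5.13683570e+01] 2.366308725403577
cradle 0.85 [256.9 200.8] [ 494.5 -181.5    0. ]
cradle 0.59 [226.2 344.9] [ 291.8 -328.7    0. ]
keeper 0.74 [260.2 197.8] [ 504.4 -179.8   10. ]
keeper 0.59 [388.7 287.8] [ 554.9 -391.6   10. ]
tenon_end 0.58 [257. 127.] [ 567.9 -114.6   45. ]
```

View pics/w2.png

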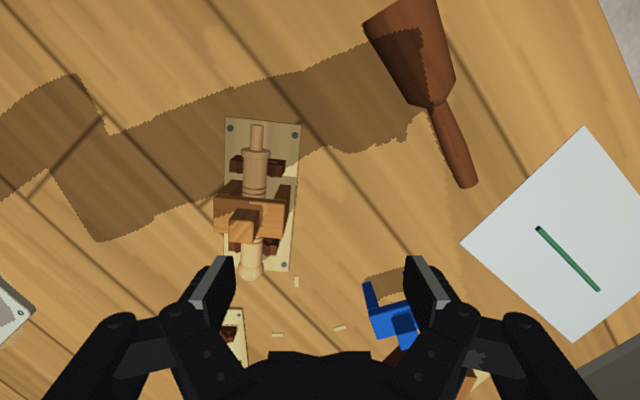

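View pics/w1c.png

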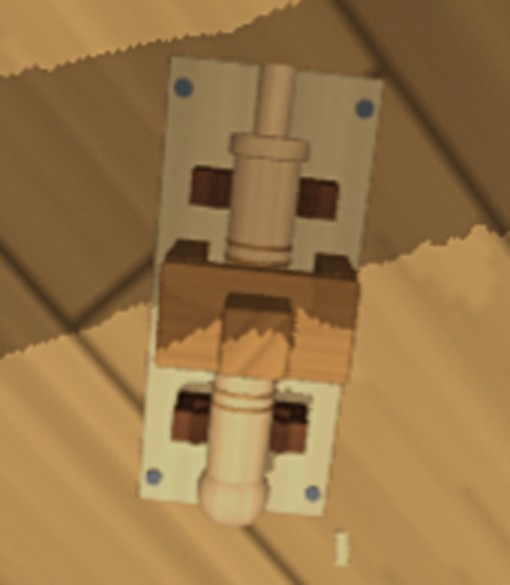

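```bash
python3 - <<'E'
import cv2
a=cv2.imread('pics/w2.png')[105:290,190:320]; cv2.imwrite('pics/w2c.png',cv2.resize(a,None,fx=3.2,fy=3.2,interpolation=cv2.INTER_CUBIC))
a=cv2.imread('pics/w1.png')[130:195,270:360]; cv2.imwrite('pics/w1d.png',cv2.resize(a,None,fx=8,fy=8,interpolation=cv2.INTER_CUBIC))
E
```

```text
(no output)
```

View pics/w2c.png

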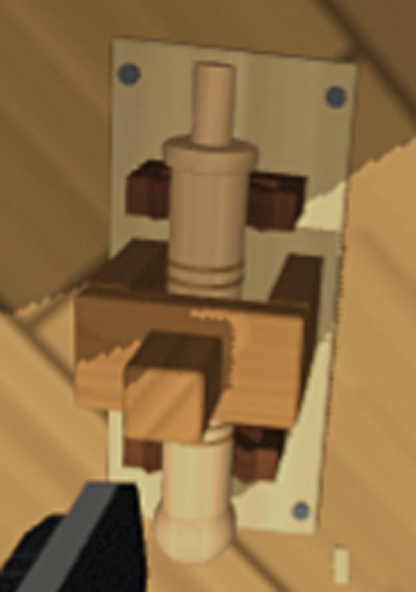

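View pics/w1d.png

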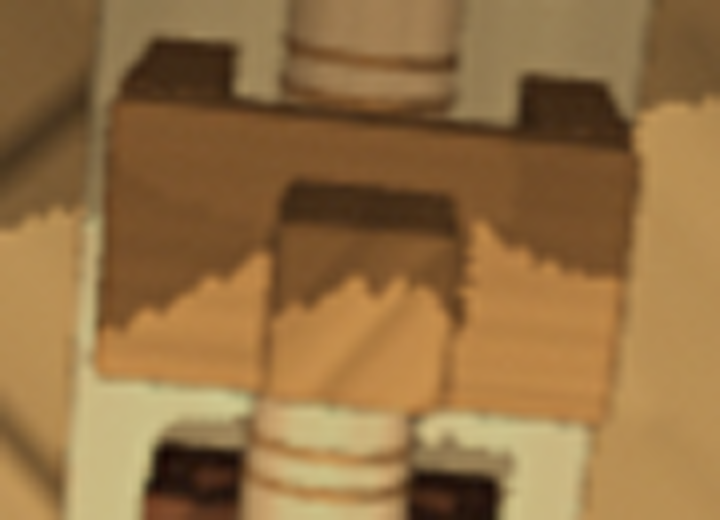

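```bash
cat > fit1.py <<'E'
from h import *
o1={'tool_pos':[499.98599044,-190.97311563,263.33255371],'eef_rot':[179.9994,-0.0025,51.24684]}
o2={'tool_pos':[585.48213452,-195.48641415,223.0852531],'eef_rot':[-179.937642,0.03003,51.368357]}
C1,C2=Cam('wrist',o1),Cam('wrist',o2)
d1=lambda a:np.array(a)/8.+[270,130]-0.44
c1=lambda a:np.array(a)/3.+[230,55]-0.33
c2=lambda a:np.array(a)/3.2+[190,105]-0.34
kb1=d1([(115,100),(632,152),(607,418),(97,375)]);kp1=d1([(283,222),(457,235),(440,408),(268,395)])
kb2=c2([(77,294),(304,318),(300,428),(75,403)]);kp2=c2([(126,368),(206,378),(203,442),(124,430)])
cb1=c1([(172,57),(383,78),(324,515),(140,497)]);cb2=c2([(112,38),(355,65),(316,532)])
print('free tri bar'); 
for a,b in list(zip(kb1,kb2))+list(zip(kp1,kp2)): p,e=tri([C1.ray(a),C2.ray(b)]); print(np.round(p,1),np.round(e,1))
print('base')
for a,b in zip(cb1,cb2): p,e=tri([C1.ray(a),C2.ray(b)]); print(np.round(p,1),np.round(e,1))
bar=np.array([(20,37,70),(20,-37,70),(-20,-37,70),(-20,37,70.)]);post=np.array([(12,12,102),(12,-12,102),(-12,-12,102),(-12,12,102.)])
base=np.array([(100,45,10),(100,-45,10),(-100,-45,10),(-100,45,10.)])
def W(q,P): c,s=np.cos(q[3]),np.sin(q[3]); return P@np.array([[c,-s,0],[s,c,0],[0,0,1]]).T+q[:3]
fk=lambda q:np.concatenate([(C1.proj(W(q,bar))-kb1).ravel(),(C1.proj(W(q,post))-kp1).ravel(),(C2.proj(W(q,bar))-kb2).ravel(),(C2.proj(W(q,post))-kp2).ravel()])
r=least_squares(fk,[503,-182,10,.9],x_scale=[1,1,1,.01]);print('keeper',r.x[:3].round(1),np.degrees(r.x[3]).round(2),'rms',np.sqrt(np.mean(r.fun**2)))
fc=lambda q:np.concatenate([(C1.proj(W(q,base))-cb1).ravel(),(C2.proj(W(q,base[:3]))-cb2).ravel()])
r=least_squares(fc,[503,-182,0,.9],x_scale=[1,1,1,.01]);print('cradle',r.x[:3].round(1),np.degrees(r.x[3]).round(2),'rms',np.sqrt(np.mean(r.fun**2)))
# spindle axis: points x=-73(ball),.. ; line params
l1=c1([(275,105),(264,230),(238,440),(234,492)]);l2=c2([(214.5,100),(207,230),(197,480),(195,525)])
t1,t2=c1([(278,66)])[0],c2([(216,64)])[0]
def fs(q):
    d=np.array([np.cos(q[3]),np.sin(q[3]),q[4]]);o=np.array(q[:3]);out=[]
    for C,l,t in((C1,l1,t1),(C2,l2,t2)):
        a,b=C.proj(np.array([o-80*d,o+100*d]));n=np.array([-(b-a)[1],(b-a)[0]])/np.linalg.norm(b-a)
        out+=list((l-a)@n); out+=list(b-t)
    return out
r=least_squares(fs,[503,-182,45,.9,0],x_scale=[1,1,1,.01,.01]);print('spindle',r.x[:3].round(1),np.degrees(r.x[3:]).round(2),'rms',np.sqrt(np.mean(r.fun**2)))
E
python3 fit1.py
```

```text
free tri bar
[ 492.8 -140.1   75.8] [0.2 0.2]
[ 543.5 -191.5   73.1] [0.6 0.6]
[ 518.  -219.3   76.5] [0.9 0.9]
[ 465.8 -167.1   77.6] [0.7 0.7]
[ 505.5 -163.6  110.9] [0.2 0.2]
[ 521.3 -179.5  110.3] [1.2 1.2]
[ 505.4 -195.4  108.2] [0.4 0.4]
[ 489.2 -179.1  107.8] [0.8 0.8]
base
[538.8 -80.8   9.3] [0.6 0.6]
[ 601.3 -142.6   10.4] [0.3 0.3]
[ 460.7 -284.5    5.6] [0.1 0.1]
keeper [ 504.4 -179.8    4.4] 45.27 rms 0.9075979804213731
cradle [ 499.1 -182.4   -5.3] 45.16 rms 0.41923362858186813
spindle [ 498.5 -183.6   45.3] [44.9  -0.75] rms 0.3171658601187865
```

```bash
cat >> fit1.py <<'E'
r=least_squares(lambda q:fk([q[0],q[1],10,q[2]]),[503,-182,.9],x_scale=[1,1,.01]);print('keeper z10',r.x[:2].round(1),np.degrees(r.x[2]).round(2),'rms',np.sqrt(np.mean(r.fun**2)))
r=least_squares(lambda q:fc([q[0],q[1],0,q[2]]),[503,-182,.9],x_scale=[1,1,.01]);print('cradle z0',r.x[:2].round(1),np.degrees(r.x[2]).round(2),'rms',np.sqrt(np.mean(r.fun**2)))
E
cat >> h.py <<'E'
def goto(tcp,eul,o=None):
    "tool-frame shift (before turning) and rotvec to target"
    o=o or arm.get_obs(); r=rpy(o['eef_rot']); t=rpy(eul)
    print('shift',np.round(r.inv().apply(np.array(tcp)-o['tool_pos']),1),'turn',np.round((r.inv()*t).as_rotvec(),3))
E
python3 fit1.py | tail -2; python3 -c "
from h import *
goto([505,-180,82],[180,0,45.2])"
```

```text
keeper z10 [ 506.2 -178.9] 45.29 rms 1.1714309378121832
cradle z0 [ 499.9 -182. ] 45.12 rms 0.9058636160908003
shift [-38.1 -73.1 142.8] turn [ 0.002 -0.001  0.107]
```

Request:
{"api": "jog_arm", "payload": {"moves": [[[-19,-36.5,20],[0,0,0],85],[[-19,-36.5,20],[0,0,0],85],[[0,0,0],[0,0,0.107],85],[[0,0,0],[0,0,0],85],[[0,0,0],[0,0,0],85]]}}

```text
t: 4.25
tool_pos: [506.3, -180.1, 184.6]
eef_rot: [179.8, -0.1, 45.3]
force: [-0.4, -0.1, -0.0]
opening: 85.0
```

```bash
python3 - <<'E'
from h import *
o=arm.get_obs(); print(o['tool_pos'],o['eef_rot'],np.abs(o['qd']).max())
im=arm.get_image("wrist"); 
C=Cam('wrist',o)
q=R.from_euler('z',45.25,degrees=True)
for P,z in((np.array([(12,12,102),(12,-12,102),(-12,-12,102),(-12,12,102.)]),0),(np.array([(20,37,70),(20,-37,70),(-20,-37,70),(-20,37,70.)]),0)):
    p=C.proj(q.apply(P)+[505.3,-179.4,10]); cv2.polylines(im,[np.int32(p*16)],True,(0,255,0),1,cv2.LINE_AA,4)
cv2.imwrite("pics/w3.png",im)
goto([505.3,-179.4,82],[180,0,45.2])
E
```

```text
[ 506.26172833 -180.14180665  184.64317736] [ 1.79834912e+02 -7.54882737e-02  4.53280647e+01] 0.5623074088048408
shift [ -0.3  -1.5 102.4] turn [ 0.003 -0.001  0.002]
```

View pics/w3.png

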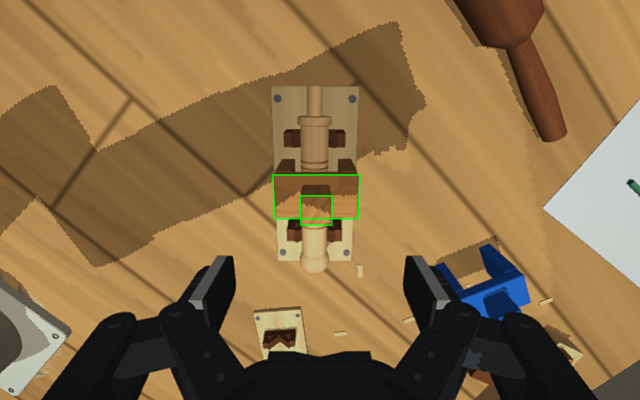

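The overlay of the fitted keeper (bar around (316,197), post top around (316,210)) matches the picture. Descend.

Request:
{"api": "jog_arm", "payload": {"moves": [[[0,-1,40],[0,0,0],85],[[0,-0.5,40],[0,0,0],85],[[0,0,22],[0,0,0],85],[[0,0,0],[0,0,0],50],[[0,0,0],[0,0,0],30],[[0,0,0],[0,0,0],15],[[0,0,0],[0,0,0],15],[[0,0,0],[0,0,0],15],[[0,0,0],[0,0,0],15]], "force": 40}}

```text
t: 5.42
tool_pos: [505.1, -178.9, 82.6]
eef_rot: [179.9, -0.1, 45.3]
force: [-0.5, 0.7, 6.4]
opening: 23.4
```

```bash
python3 - <<'E'
from h import *
o=arm.get_obs(); print(o['tool_pos'],o['eef_rot'],o['opening'],o['force'])
cv2.imwrite("pics/w4.png",arm.get_image("wrist"))
E
```

```text
[ 505.09529267 -178.93516745   82.64018484] [ 1.79855715e+02 -7.14910543e-02  4.52544213e+01] 23.357455908437633 [-0.53059237  0.7378448   6.42441878]
```

View pics/w4.png

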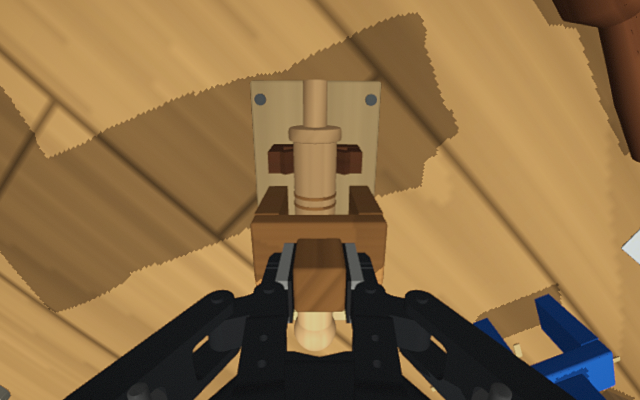

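Gripped: opening 23.4, post at (318,270) between the pads. Lift and carry to bare bench.

Request:
{"api": "jog_arm", "payload": {"moves": [[[0,0,-20],[0,0,0],15],[[0,0,-30],[0,0,0],15],[[0,0,-35],[0,0,0],15],[[0,0,-15],[0,0,0],15],[[21,-38,0],[0,0,0],15],[[21,-38,0],[0,0,0],15],[[21,-38,0],[0,0,0],15],[[21,-38,0],[0,0,0],15],[[21,-38,0],[0,0,0],15],[[20,-38,0],[0,0,0],15]]}}

```text
t: 6.72
tool_pos: [429.0, 71.8, 180.4]
eef_rot: [-179.9, 0.1, 45.2]
force: [1.1, -0.2, -1.1]
opening: 23.3
```

Request:
{"api": "jog_arm", "payload": {"moves": [[[0,0,0],[0,0,0],15],[[0,0,0],[0,0,0],15]]}}

```text
t: 6.98
tool_pos: [429.9, 70.4, 180.8]
eef_rot: [-180.0, 0.1, 45.3]
force: [0.1, 0.5, -0.9]
opening: 23.2
```

```bash
python3 - <<'E'
from h import *
o=arm.get_obs(); print(o['tool_pos'],o['eef_rot'],o['opening'],o['force'])
cv2.imwrite("pics/w5.png",arm.get_image("wrist"))
cv2.imwrite("pics/s5.png",cv2.resize(arm.get_image("scene")[100:360,160:480],None,fx=2.4,fy=2.3,interpolation=cv2.INTER_CUBIC))
goto([430,70,73],[180,0,45.3])
E
```

```text
[429.8878026   70.44669414 180.76468405] [-1.79989217e+02  6.34498656e-02  4.52809539e+01] 23.214291253899162 [ 0.14127066  0.46281393 -0.87668682]
shift [  0.   -0.3 108. ] turn [-0.     0.001 -0.002]
```

View pics/w5.png

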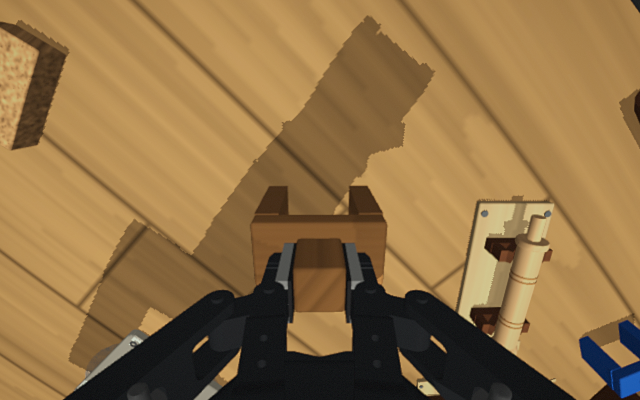

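View pics/s5.png

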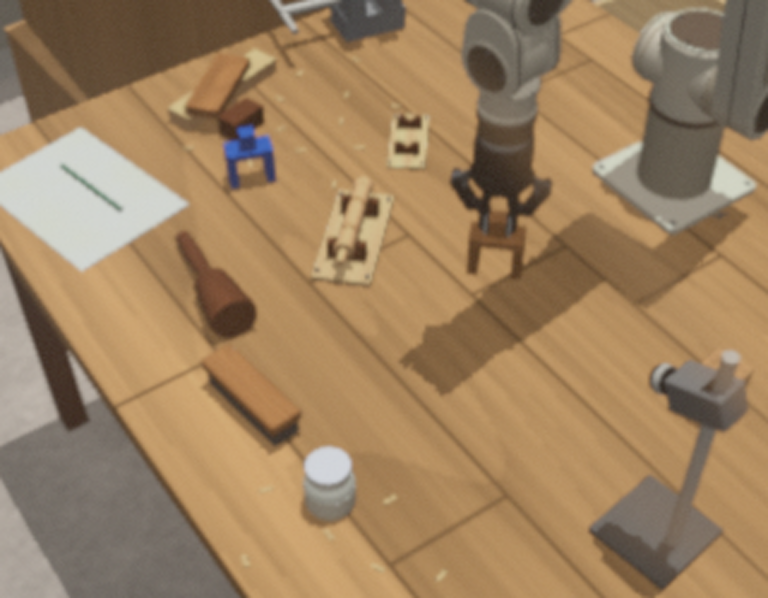

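The keeper hangs level in the gripper and the spindle still lies in the cradle. Lower it, slowly at the end.

Request:
{"api": "jog_arm", "payload": {"moves": [[[0,0,35],[0,0,0],15],[[0,0,35],[0,0,0],15],[[0,0,25],[0,0,0],15],[[0,0,9],[0,0,0],15],[[0,0,2],[0,0,0],15],[[0,0,1],[0,0,0],15],[[0,0,0],[0,0,0],15]]}}

```text
t: 7.95
tool_pos: [431.0, 70.7, 75.2]
eef_rot: [179.9, -0.1, 45.2]
force: [1.4, 0.5, -0.6]
opening: 23.2
```

Request:
{"api": "jog_arm", "payload": {"moves": [[[0,0,1],[0,0,0],15],[[0,0,1],[0,0,0],15],[[0,0,0],[0,0,0],15]]}}

```text
t: 8.32
tool_pos: [430.4, 70.8, 72.7]
eef_rot: [180.0, -0.0, 45.3]
force: [-1.5, 0.4, 1.5]
opening: 23.0
```

Request:
{"api": "jog_arm", "payload": {"moves": [[[0,0,0.7],[0,0,0],15],[[0,0,0],[0,0,0],15]]}}

```text
t: 8.57
tool_pos: [430.5, 70.9, 72.6]
eef_rot: [180.0, -0.1, 45.3]
force: [-2.3, 0.4, 7.4]
opening: 23.4
```

Contact with the bench. Release and retreat up.

Request:
{"api": "jog_arm", "payload": {"moves": [[[0,0,0],[0,0,0],30],[[0,0,0],[0,0,0],45],[[0,0,0],[0,0,0],60],[[0,0,0],[0,0,0],60],[[0,0,-30],[0,0,0],60],[[0,0,-50],[0,0,0],60],[[0,0,-50],[0,0,0],60],[[0,0,0],[0,0,0],60]]}}

```text
t: 9.57
tool_pos: [433.2, 71.1, 205.7]
eef_rot: [179.7, -0.4, 45.2]
force: [0.6, -0.0, -0.7]
opening: 59.9
```

```bash
python3 - <<'E'
from h import *
o=arm.get_obs(); print(o['tool_pos'],o['eef_rot'],o['opening'],o['force'],o['joint_positions'])
cv2.imwrite("pics/w6.png",arm.get_image("wrist"))
C=Cam('wrist',o)
for q,z in {'keeper':0,'spindle':45,'cradle':0}.items():
    for d in arm.spot_point('wrist',q)[:3]:
        print(q,round(d['conf'],2),np.round(d['position'],1),np.round(C.atz(d['position'],z),1))
E
```

```text
[433.17807977  71.12970626 205.67091649] [179.69275389  -0.42506231  45.24929695] 59.8850227819443 [ 0.56305471 -0.02793966 -0.67150916] [ 9.32459402e+00  7.27491228e+00 -1.16654085e+01  7.05352022e+01
  5.84096526e-04  1.44076439e+02]
keeper 0.86 [314.7 173.3] [428.7  71.    0. ]
keeper 0.7 [590.8 329.9] [ 555.8 -402.4    0. ]
spindle 0.87 [500.5 290.1] [ 494.4 -185.    45. ]
cradle 0.98 [429.7 399. ] [ 293.6 -330.3    0. ]
cradle 0.6 [479.6 264.8] [ 497.  -175.5   -0. ]
```

View pics/w6.png

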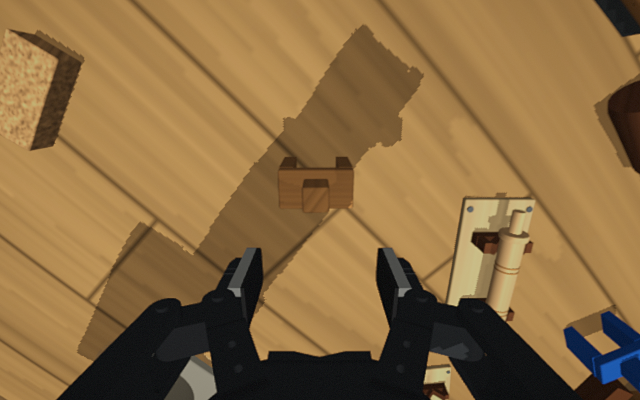

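Keeper stands upright at about (430,71) on bare bench, seen at (315,188) in the wrist view, and the spindle is undisturbed. Next I'll measure the inspection camera with the wrist camera, since the scene and top estimates differ by about 17 mm.

Request:
{"api": "jog_arm", "payload": {"moves": [[[34,-26,-31],[0,0,0],85],[[34,-26,-31],[0,0,0],85],[[34,-26,-31],[0,0,0.16],85],[[0,0,0],[0,0,0.16],85],[[0,0,0],[0,0,0.16],85],[[0,0,0],[0,0,0.16],85],[[0,0,0],[0,0,0.15],85],[[0,0,0],[0.15,0,0],85],[[0,0,0],[0.15,0,0],85],[[0,0,0],[0.14,0,0],85]]}}

```text
t: 11.02
tool_pos: [470.9, 94.4, 293.6]
eef_rot: [-149.6, 0.9, 8.3]
force: [-0.5, -0.2, 0.0]
opening: 84.7
```

Request:
{"api": "jog_arm", "payload": {"moves": [[[0,0,0],[0,0,0],85],[[0,0,0],[0,0,0],85]]}}

```text
t: 11.28
tool_pos: [471.0, 94.8, 293.9]
eef_rot: [-150.0, 0.9, 8.4]
force: [-0.2, 1.3, -0.8]
opening: 84.9
```

```bash
python3 - <<'E'
from h import *
o=arm.get_obs(); print(repr(o['tool_pos']),repr(o['eef_rot']),np.abs(o['qd']).max(),o['joint_positions'])
im=arm.get_image("wrist");cv2.imwrite("pics/w7.png",im)
C=Cam('wrist',o)
for q,z in {'camera_head':280,'stand':0}.items():
    for d in arm.spot_point('wrist',q)[:3]:
        print(q,round(d['conf'],2),np.round(d['position'],1),np.round(C.atz(d['position'],z),1))
E
```

```text
array([470.95315045,  94.78419749, 293.85828101]) array([-149.97987742,    0.88959833,    8.3573189 ]) 1.3264501905797277 [ -6.29735702  15.20484113   5.21576428  89.16956907  28.72638252
 163.23391611]
camera_head 0.57 [ 55.3 107.8] [498.5 432.3 280. ]
stand 0.6 [242.9  99.6] [497.1 427.3  -0. ]
```

View pics/w7.png

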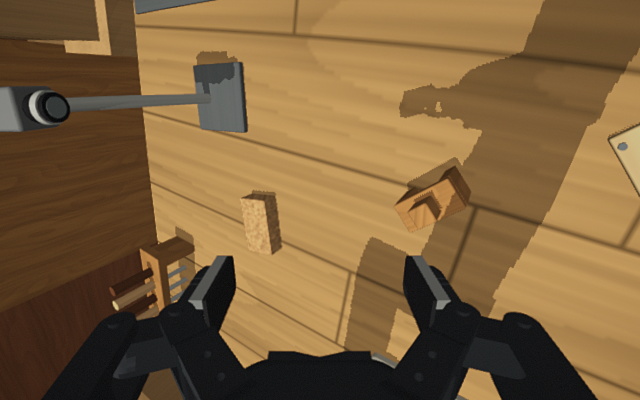

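Request:
{"api": "jog_arm", "payload": {"moves": [[[0,-30,0],[0.12,0,0],85],[[0,-30,0],[0.12,0,0],85],[[0,0,0],[0,0,0],85],[[0,0,0],[0,0,0],85]]}}

```text
t: 11.92
tool_pos: [464.3, 144.3, 327.7]
eef_rot: [-136.3, 0.7, 8.4]
force: [0.5, -0.0, -0.2]
opening: 84.8
```

```bash
python3 - <<'E'
from h import *
o=arm.get_obs(); print(repr(o['tool_pos']),repr(o['eef_rot']),np.abs(o['qd']).max(),o['joint_positions'])
im=arm.get_image("wrist");cv2.imwrite("pics/w8.png",im)
C=Cam('wrist',o)
for q,z in {'camera_head':280,'stand':0}.items():
    for d in arm.spot_point('wrist',q)[:3]:
        print(q,round(d['conf'],2),np.round(d['position'],1),np.round(C.atz(d['position'],z),1))
E
```

```text
array([464.32666675, 144.26218236, 327.67735784]) array([-136.32652086,    0.73409684,    8.42849212]) 0.5434210739686454 [ -7.17200808  16.79946874   5.64677968  93.90974754  41.49968763
 158.95876579]
camera_head 0.57 [175.5 104. ] [498.2 433.5 280. ]
stand 0.91 [332.  101.2] [493.9 429.5   0. ]
```

View pics/w8.png

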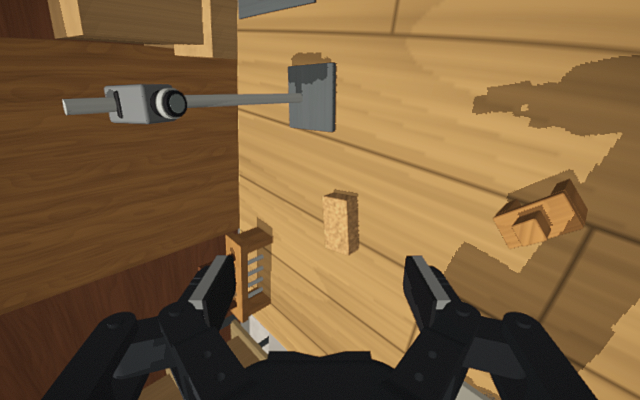

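```bash
python3 - <<'E'
import cv2
a=cv2.imread('pics/w8.png')[40:150,50:350]; cv2.imwrite('pics/w8c.png',cv2.resize(a,None,fx=2.6,fy=2.6,interpolation=cv2.INTER_CUBIC))
a=cv2.imread('pics/w7.png')[40:150,0:260]; cv2.imwrite('pics/w7c.png',cv2.resize(a,None,fx=3,fy=3,interpolation=cv2.INTER_CUBIC))
E
```

```text
(no output)
```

View pics/w8c.png

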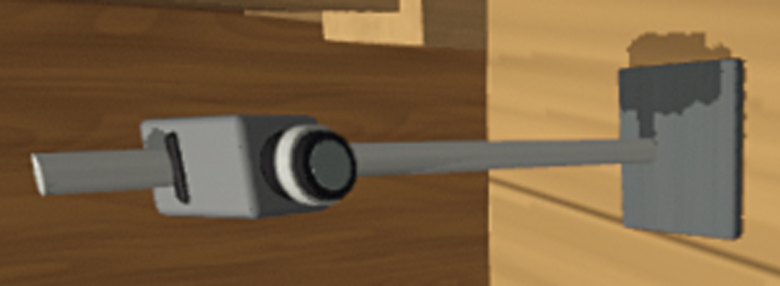

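View pics/w7c.png

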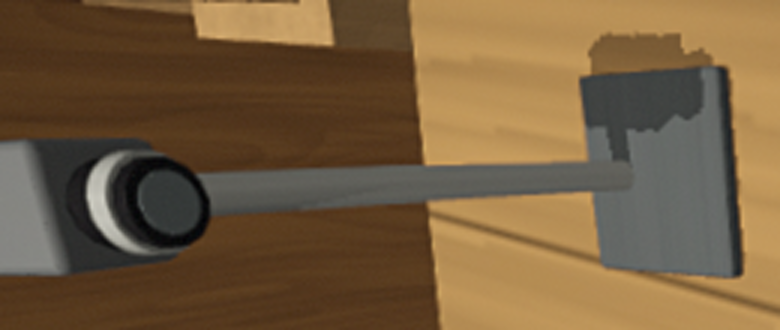

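```bash
cat > fit2.py <<'E'
from h import *
o1={'tool_pos':[470.95315045,94.78419749,293.85828101],'eef_rot':[-149.97987742,0.88959833,8.3573189]}
o2={'tool_pos':[464.32666675,144.26218236,327.67735784],'eef_rot':[-136.32652086,0.73409684,8.42849212]}
C7,C8=Cam('wrist',o1),Cam('wrist',o2)
s8=lambda a:np.array(a)/2.6+[50,40]-.3
s7=lambda a:np.array(a)/3+[0,40]-.33
L8,L7=s8([(330,165)]),s7([(171,200)])
P8=s8([(619,70),(735,60),(733,238),(624,227)]);P7=s7([(583,77),(703,67),(727,275),(604,265)])
T8=s8([(40,175)])
print('lens tri',tri([C7.ray(L7[0]),C8.ray(L8[0])]))
for z in(280,):print(C7.atz(L7[0],z),C8.atz(L8[0],z))
for a,b in zip(P7,P8):print('plate',np.round(C7.atz(a,12),1),np.round(C8.atz(b,12),1))
pl=np.array([(110,-60,12),(-10,-60,12),(-10,60,12),(110,60,12.)]);ln=np.array([[0,0,280.]]);tp=np.array([[75,0,382.]])
def W(q,P): c,s=np.cos(q[2]),np.sin(q[2]); return P@np.array([[c,-s,0],[s,c,0],[0,0,1]]).T+[q[0],q[1],0]
f=lambda q:np.concatenate([(C7.proj(W(q,pl))-P7).ravel(),(C8.proj(W(q,pl))-P8).ravel(),(C7.proj(W(q,ln))-L7).ravel()*2,(C8.proj(W(q,ln))-L8).ravel()*2,(C8.proj(W(q,tp))-T8).ravel()])
r=least_squares(f,[495,432,1.57],x_scale=[1,1,.01]);print(r.x[:2],np.degrees(r.x[2]));print(r.fun.reshape(-1,2).round(1))
E
python3 fit2.py
```

```text
lens tri (array([498.6211581 , 438.30611899, 276.6301048 ]), [np.float64(0.3409750841104827), np.float64(0.34097508411069505)])
[500.60911571 428.49176551 280.        ] [499.71570688 429.88164679 280.        ]
plate [543.8 541.   12. ] [542.6 543.3  12. ]
plate [558.1 438.3  12. ] [558.6 427.7  12. ]
plate [443.5 416.6  12. ] [443.6 412.   12. ]
plate [428.5 526.5  12. ] [426.5 527.3  12. ]
[499.98917058 429.97830241] 98.32701106967015
[[-2.3 -0.1]
 [ 4.2 -1.2]
 [ 2.1  1.3]
 [-1.2  1.5]
 [-1.4 -0.6]
 [-0.3 -1.4]
 [ 0.2  0.9]
 [-0.9  0.6]
 [-1.   0.8]
 [-0.1 -0.5]
 [-1.5 -0.1]]
```

Lens about (499.5, 431, 280); sight yaw 98.3°. Now return to the spindle: turns first, then shift.

Request:
{"api": "jog_arm", "payload": {"moves": [[[0,0,0],[-0.152,0,0],85],[[0,0,0],[-0.152,0,0],85],[[0,0,0],[-0.152,0,0],85],[[0,0,0],[-0.152,0,0],85],[[0,0,0],[-0.152,0,0],85],[[0,0,0],[0,0,-0.16],85],[[0,0,0],[0,0,-0.16],85],[[0,0,0],[0,0,-0.16],85],[[0,0,0],[0,0,-0.16],85],[[0,0,0],[0,0,0],85]]}}

```text
t: 13.32
tool_pos: [471.5, 105.9, 327.9]
eef_rot: [-177.9, -0.6, 47.9]
force: [-0.5, -0.6, 0.0]
opening: 85.1
```

```bash
python3 -c "
from h import *
o=arm.get_obs();print(o['tool_pos'],o['eef_rot'])
goto([499,-183,190],[180,0,45])"
```

```text
[471.47962713 105.91898062 327.93727038] [-177.87028856   -0.60244816   47.94332648]
shift [-197.5  218.9  127.8] turn [-0.037 -0.01   0.052]
```

Request:
{"api": "jog_arm", "payload": {"moves": [[[-33,36,21],[-0.037,-0.01,0.05],85],[[-33,36,21],[0,0,0],85],[[-33,36,21],[0,0,0],85],[[-33,36,21],[0,0,0],85],[[-33,36,21],[0,0,0],85],[[-33,36,21],[0,0,0],85],[[0,0,0],[0,0,0],85],[[0,0,0],[0,0,0],85]]}}

```text
t: 14.32
tool_pos: [487.0, -185.6, 200.2]
eef_rot: [-179.9, 0.0, 45.1]
force: [-0.8, 0.0, -0.2]
opening: 84.9
```

```bash
cat > ov.py <<'E'
from h import *
import sys
o=arm.get_obs();print(o['tool_pos'],o['eef_rot'],np.abs(o['qd']).max())
im=arm.get_image("wrist");C=Cam('wrist',o);cv2.imwrite(sys.argv[1]+'r.png',im)
q=R.from_euler('z',45.1,degrees=True)
dr=lambda P,col,cl=True:cv2.polylines(im,[np.int32(C.proj(P)*16)],cl,col,1,cv2.LINE_AA,4)
dr(q.apply(np.array([(100,45,10),(100,-45,10),(-100,-45,10),(-100,45,10.)]))+[499.5,-182.2,0],(0,255,0))
s=q.apply(np.array([(-90,0,0),(100,0,0)]))+[498.5,-183.6,45]; dr(s,(0,0,255),False)
for a in(66,74): dr(q.apply(np.array([(a,16,0),(a,-16,0.)]))+[498.5,-183.6,45],(255,0,0),False)
cv2.imwrite(sys.argv[1]+'.png',im)
goto([499,-183.3,25],[180,0,45])
E
python3 ov.py pics/w9
```

```text
[ 487.0413245  -185.63821562  200.17642858] [-1.79925173e+02  1.68686455e-02  4.50891576e+01] 1.4862745180994894
shift [  9.5   7.  175.6] turn [-0.    -0.     0.003]
```

View pics/w9.png

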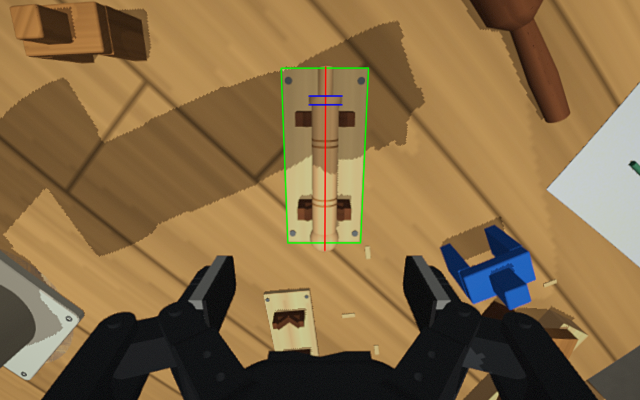

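Overlay agrees: base outline, spindle axis and collar at (325,100) all line up. Descend.

Request:
{"api": "jog_arm", "payload": {"moves": [[[9.5,7,40],[0,0,0],85],[[0,0,50],[0,0,0],85],[[0,0,50],[0,0,0],85],[[0,0,25],[0,0,0],85],[[0,0,10],[0,0,0],85],[[0,0,0],[0,0,0],85]]}}

```text
t: 15.12
tool_pos: [499.2, -183.2, 25.6]
eef_rot: [-180.0, 0.0, 45.3]
force: [-1.2, -0.2, -0.5]
opening: 85.1
```

```bash
python3 ov.py pics/w10
```

```text
[ 499.18811966 -183.20667636   25.56211141] [-1.79977036e+02  1.32814784e-02  4.52709688e+01] 1.2961043102834084
shift [-0.3 -0.8  1.3] turn [ 0.001 -0.     0.004]
```

View pics/w10.png

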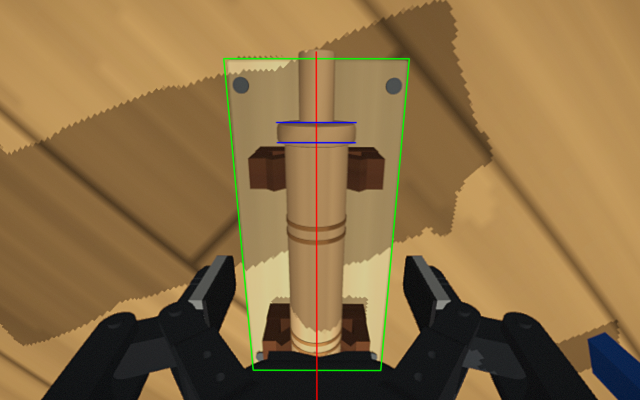

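The spindle's axis runs down column 317, midway between the pads, clear of the V blocks. Close.

Request:
{"api": "jog_arm", "payload": {"moves": [[[0,0,0],[0,0,0],60],[[0,0,0],[0,0,0],35],[[0,0,0],[0,0,0],15],[[0,0,0],[0,0,0],15],[[0,0,0],[0,0,0],15],[[0,0,0],[0,0,0],15],[[0,0,0],[0,0,0],15]], "force": 60}}

```text
t: 16.05
tool_pos: [497.3, -182.6, 25.6]
eef_rot: [-179.8, -0.0, 45.2]
force: [-4.0, 4.4, 7.1]
opening: 24.3
```

```bash
python3 ov.py pics/w11
```

```text
[ 497.33002551 -182.63421121   25.59179463] [-1.79762684e+02 -3.82037531e-03  4.52134730e+01] 0.10822019223757504
shift [0.7 1.7 0.6] turn [-0.004 -0.     0.004]
```

View pics/w11r.png

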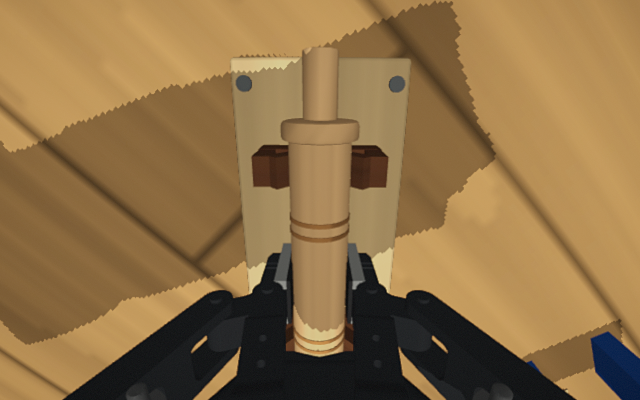

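Gripped (opening 24.3). Lift.

Request:
{"api": "jog_arm", "payload": {"moves": [[[0,0,-15],[0,0,0],15],[[0,0,-25],[0,0,0],15],[[0,0,-45],[0,0,0],15],[[0,0,-45],[0,0,0],15],[[0,0,-45],[0,0,0],15],[[0,0,-35],[0,0,0],15],[[0,0,0],[0,0,0],15],[[0,0,0],[0,0,0],15]]}}

```text
t: 17.1
tool_pos: [498.5, -184.0, 234.8]
eef_rot: [-179.9, 0.0, 45.2]
force: [-0.3, -0.0, -1.0]
opening: 24.3
```

```bash
python3 - <<'E'
from h import *
o=arm.get_obs();print(o['tool_pos'],o['eef_rot'],o['opening'],o['joint_positions'])
im=arm.get_image("wrist");cv2.imwrite('pics/w12.png',im)
for d in arm.spot_point('wrist','tenon_end')[:2]:print(d)
lens=np.array([499.5,431.5,280]);a,b=np.radians(98.3),np.radians(20)
x=np.array([np.cos(b)*np.cos(a),np.cos(b)*np.sin(a),np.sin(b)]);z=np.array([np.sin(b)*np.cos(a),np.sin(b)*np.sin(a),-np.cos(b)]);y=np.cross(z,x)
M=np.stack([x,y,z],1);e=R.from_matrix(M).as_euler('xyz',degrees=True)
org=lens-200*x; tcp=org+z*19
print('rpy',e,'org',org,'tcp',tcp); 
# rotvec in world and steps
goto(tcp,e)
E
```

```text
[ 498.46618846 -184.03746463  234.77936613] [-1.79936303e+02  4.43797459e-02  4.51928144e+01] 24.30393242672519 [-2.02565849e+01  1.73456502e+01  5.59349741e+00  7.83242257e+01
 -1.39014865e-02  1.14550635e+02]
{'position': [319.3, 48.0], 'conf': 0.87}
rpy [180.  -20.   98.3] org [526.63009137 245.52998359 211.59597133] tcp [525.69200953 251.96030088 193.74181154]
shift [ 328.8 -287.2   40.3] turn [ 0.158  0.324 -0.918]
```

View pics/w12.png

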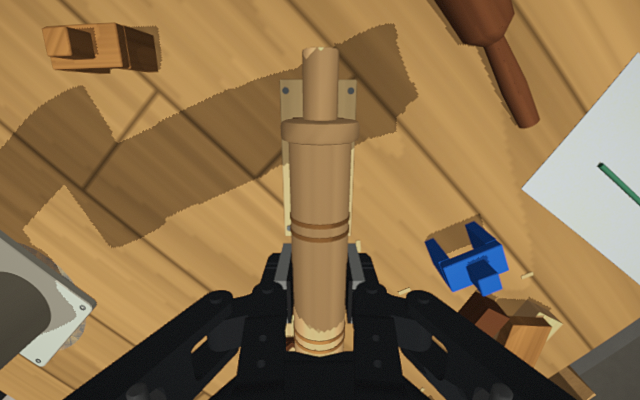

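Spindle held firmly, tenon end at (319,48), keeper still upright at (100,45). Travel to a waypoint well short of the camera, then turn there.

Request:
{"api": "jog_arm", "payload": {"moves": [[[29,-25,-2],[0,0,0],15],[[29,-25,-2],[0,0,0],15],[[29,-25,-2],[0,0,0],15],[[29,-25,-2],[0,0,0],15],[[29,-25,-2],[0,0,0],15],[[29,-25,0],[0,0,0],15],[[29,-25,0],[0,0,0],15],[[28,-24,0],[0,0,0],15],[[0,0,0],[0,0,0],15]]}}

```text
t: 18.32
tool_pos: [519.6, 122.2, 243.3]
eef_rot: [-179.8, 0.2, 45.4]
force: [-0.1, -0.5, -0.7]
opening: 24.3
```

```bash
python3 -c "
from h import *
o=arm.get_obs();print(o['tool_pos'],o['eef_rot'],o['joint_positions'])
goto([525.7,252,193.7],[180,-20,98.3])"
```

```text
[519.62279292 122.18182429 243.3151843 ] [-1.79843091e+02  1.70487723e-01  4.54319337e+01] [1.32081297e+01 1.75788415e+01 7.18395918e+00 7.98330137e+01
 4.18324636e-02 1.47776346e+02]
shift [ 96.9 -86.6  49.6] turn [ 0.157  0.325 -0.914]
```

Request:
{"api": "jog_arm", "payload": {"moves": [[[0,0,0],[0.0224,0.0464,-0.1306],15],[[0,0,0],[0.0224,0.0464,-0.1306],15],[[0,0,0],[0.0224,0.0464,-0.1306],15],[[0,0,0],[0.0224,0.0464,-0.1306],15],[[0,0,0],[0.0224,0.0464,-0.1306],15],[[0,0,0],[0.0224,0.0464,-0.1306],15],[[0,0,0],[0.0224,0.0464,-0.1306],15],[[0,0,0],[0,0,0],15],[[0,0,0],[0,0,0],15]]}}

```text
t: 19.45
tool_pos: [520.1, 119.6, 244.5]
eef_rot: [179.9, -19.9, 98.0]
force: [-0.8, 0.0, -0.1]
opening: 23.8
```

```bash
python3 -c "
from h import *
o=arm.get_obs();print(o['tool_pos'],o['eef_rot'],o['joint_positions'])
goto([525.7,252,193.7],[180,-20,98.3])"
```

```text
[520.08908702 119.58932129 244.52557657] [179.89945043 -19.92576959  97.98304172] [ 1.83269786 18.23103052  5.5597951  79.44670598 19.8176855  83.49730096]
shift [105.2  23.8  92.2] turn [ 0.004  0.001 -0.005]
```

Request:
{"api": "jog_arm", "payload": {"moves": [[[0,12,46],[0,0,0],15],[[0,12,46],[0,0,0],15],[[25,0,0],[0,0,0],15],[[25,0,0],[0,0,0],15],[[25,0,0],[0,0,0],15],[[0,0,0],[0,0,0],15],[[0,0,0],[0,0,0],15]]}}

```text
t: 20.32
tool_pos: [529.6, 224.2, 184.1]
eef_rot: [179.8, -19.9, 98.1]
force: [0.5, -0.4, -0.2]
opening: 24.4
```

```bash
python3 - <<'E'
from h import *
o=arm.get_obs();print(o['tool_pos'],o['eef_rot'],o['opening'])
s=arm.get_image("scene");t=arm.get_image("top");w=arm.get_image("wrist")
cv2.imwrite('pics/w13.png',w)
cv2.imwrite('pics/s13.png',cv2.resize(s[220:370,340:500],None,fx=5,fy=4,interpolation=cv2.INTER_CUBIC)[:600])
cv2.imwrite('pics/t13.png',cv2.resize(t[150:260,90:290],None,fx=4,fy=4,interpolation=cv2.INTER_CUBIC))
for n in('scene','top'):
    for q in('tenon_end','camera_head'):
        print(n,q,[(np.round(d['position'],1),round(d['conf'],2)) for d in arm.spot_point(n,q)[:2]])
goto([525.7,252,193.7],[180,-20,98.3])
E
```

```text
[529.62091467 224.22491265 184.13063721] [179.82549767 -19.91918569  98.14656874] 24.44461947541095
scene tenon_end [(array([395.2, 247.2]), 0.49)]
scene camera_head [(array([434.3, 262.7]), 0.65)]
top tenon_end [(array([207.9, 198.2]), 0.78)]
top camera_head [(array([160.4, 204. ]), 0.57), (array([208.9, 271.4]), 0.44)]
shift [30.  -0.4  0.7] turn [ 0.004  0.001 -0.003]
```

View pics/s13.png

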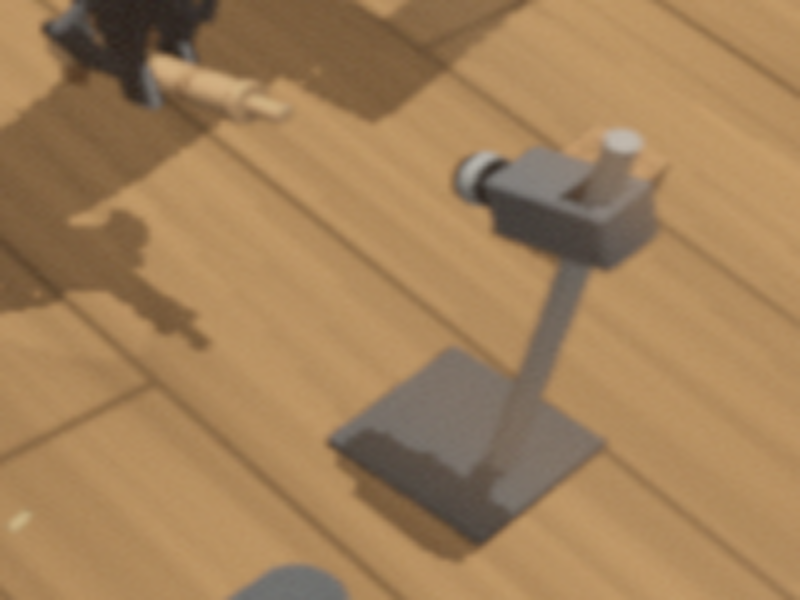

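View pics/t13.png

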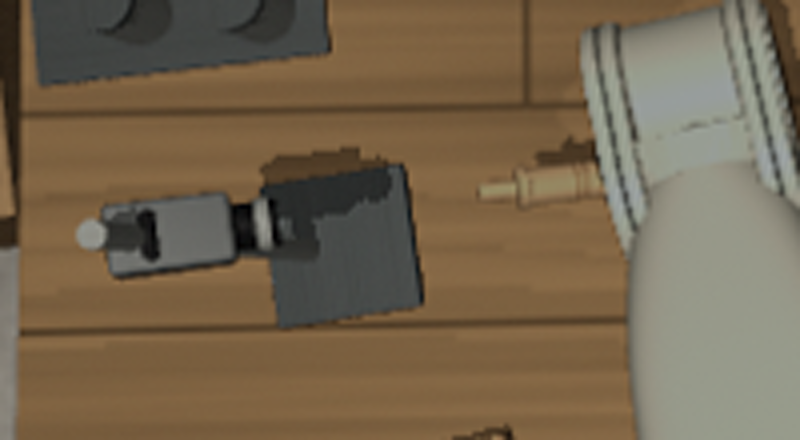

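View pics/w13.png

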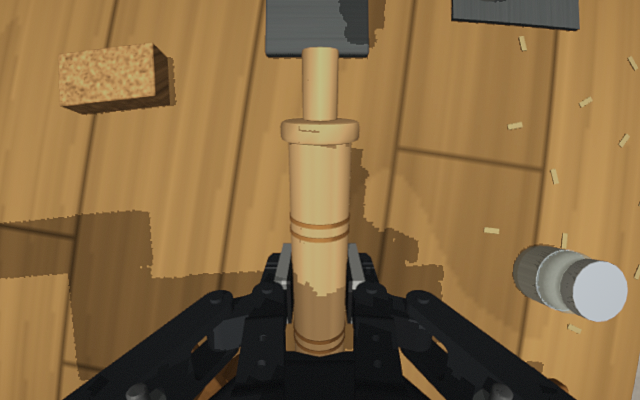

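```bash
cat > rel.py <<'E'
from h import *
S,T=Cam('scene'),Cam('top')
a,b=np.radians(98.3),np.radians(20)
x=np.array([np.cos(b)*np.cos(a),np.cos(b)*np.sin(a),np.sin(b)]);y=np.array([-np.sin(a),np.cos(a),0]);z=np.cross(x,y)
M=np.stack([x,y,z])
def rel(ts,tt,ls,lt):
    t,e=tri([S.ray(ts),T.ray(tt)]);l,f=tri([S.ray(ls),T.ray(lt)])
    print('tenon',t.round(1),np.round(e,1),'lens',l.round(1),np.round(f,1),'rel cam frame',(M@(t-l)).round(1))
    print('tenon vs wrist lens',(M@(t-[499.5,431.5,280])).round(1))
E
python3 - <<'E'
from rel import *
rel([397.6,247.5],[210,197.5],[433.6,264.5],[160,206.3])
rel([395.2,247.2],[207.9,198.2],[434.3,262.7],[160.4,204.])
# predicted
o=arm.get_obs();r=rpy(o['eef_rot'])
p=r.apply([100,0,-19])+o['tool_pos'];print('pred tenon',p, S.proj(p),T.proj(p), 'lens',S.proj([499.5,431.5,280]),T.proj([499.5,431.5,280]))
C=Cam('wrist',o)
for dx in (96,98,100,102): print(dx,C.proj(r.apply([dx,0,-19])+o['tool_pos']),C.proj(r.apply([dx,0,-12])+o['tool_pos']),C.proj(r.apply([dx,0,-26])+o['tool_pos']))
E
```

```text
tenon [516.3 309.  238.1] [3.4 3.4] lens [495.5 431.2 273. ] [0.1 0.1] rel cam frame [-128.4   -2.9    9.6]
tenon vs wrist lens [-130.5    1.     2.9]
tenon [518.7 309.9 242. ] [2.4 2.4] lens [498.5 429.8 281. ] [3.6 3.6] rel cam frame [-127.5   -2.7    5. ]
tenon vs wrist lens [-128.6   -1.4    6.4]
pred tenon [517.6684868  310.53966688 236.07061676] [[396.29176046 248.54183771]] [[208.80258467 198.01724849]] lens [[433.00017545 263.60475227]] [[158.92728535 204.68728512]]
96 [[316.53851228  56.6141946 ]] [[316.66936177  58.81461522]] [[316.39128283  54.1389965 ]]
98 [[316.5192092   50.88874236]] [[316.6517044   53.41738088]] [[316.37005281  48.04302677]]
100 [[316.49981718  45.1132326 ]] [[316.63396709  47.9753108 ]] [[316.34872353  41.89081973]]
102 [[316.48033961  39.28776696]] [[316.61615246  42.4884752 ]] [[316.32729939  35.68252245]]
```

All estimates agree: the tenon is about 129 mm from the lens, −2 mm sideways and +3 to +6 mm up. Advance 29 mm along the axis and lower by 3.

Request:
{"api": "jog_arm", "payload": {"moves": [[[10,0,1.5],[0,0,0],15],[[10,0,1.5],[0,0,0],15],[[9,0,0],[0,0,0],15],[[0,0,0],[0,0,0],15],[[0,0,0],[0,0,0],15],[[0,0,0],[0,0,0],15],[[0,0,0],[0,0,0],15]]}}

```text
t: 21.55
tool_pos: [526.0, 252.2, 191.3]
eef_rot: [179.8, -20.0, 98.1]
force: [0.1, 0.5, -1.2]
opening: 24.1
```

```bash
python3 - <<'E'
from rel import *
o=arm.get_obs();print(o['tool_pos'],o['eef_rot'],o['opening'],np.abs(o['qd']).max(),o['t'])
s=arm.get_image("scene");t=arm.get_image("top")
cv2.imwrite('pics/s14.png',cv2.resize(s[100:360,200:500],None,fx=2.6,fy=2.3,interpolation=cv2.INTER_CUBIC))
cv2.imwrite('pics/t14.png',cv2.resize(t[140:290,90:290],None,fx=4,fy=4,interpolation=cv2.INTER_CUBIC))
P={}
for n in('scene','top'):
    for q in('tenon_end','camera_head'):
        d=arm.spot_point(n,q); P[n,q]=d[0]['position'] if d else None; print(n,q,P[n,q])
r=rpy(o['eef_rot']);p=r.apply([99,0,-19])+o['tool_pos'];print('pred',p,'rel',M@(p-[499.5,431.5,280]),S.proj(p),T.proj(p))
try: rel(P['scene','tenon_end'],P['top','tenon_end'],P['scene','camera_head'],P['top','camera_head'])
except Exception as e: print(e)
C=Cam('top')
print([np.round(C.atz(d['position'],0)) for d in arm.spot_point('top','keeper')])
E
```

```text
[526.01028606 252.15981374 191.26096565] [179.82039467 -19.96182171  98.12782112] 24.14940113278872 0.12205210150472563 21.55
scene tenon_end [406.1, 252.2]
scene camera_head None
top tenon_end [197.5, 198.8]
top camera_head [157.8, 204.3]
pred [513.71250421 337.84751023 242.91736151] rel [-101.69371732   -0.54432181   -2.44903351] [[404.02739687 252.51744773]] [[198.22735346 199.48445943]]
OpenCV(4.12.0) /io/opencv/modules/calib3d/src/undistort.dispatch.cpp:538: error: (-215:Assertion failed) npoints >= 0 && src.isContinuous() && (depth == CV_32F || depth == CV_64F) in function 'undistortPoints'

[array([ 548., -392.,    0.]), array([437.,  75.,   0.])]
```

View pics/s14.png

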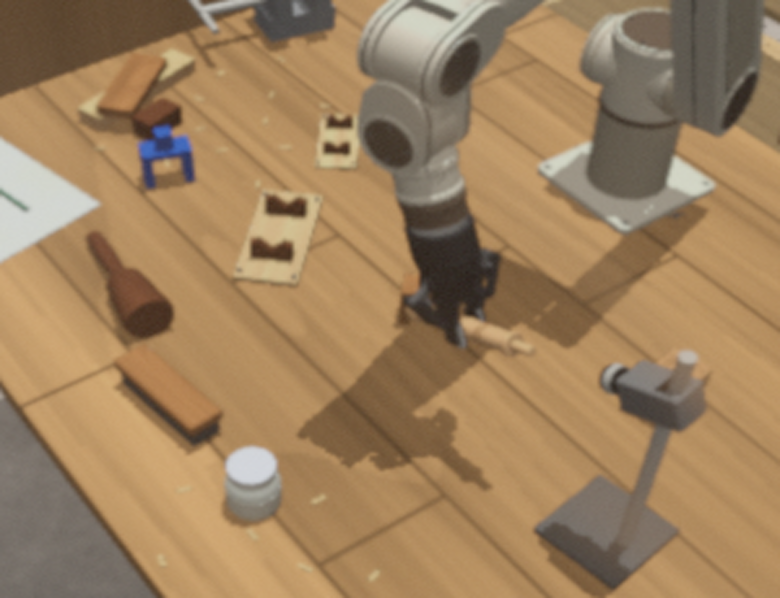

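View pics/t14.png

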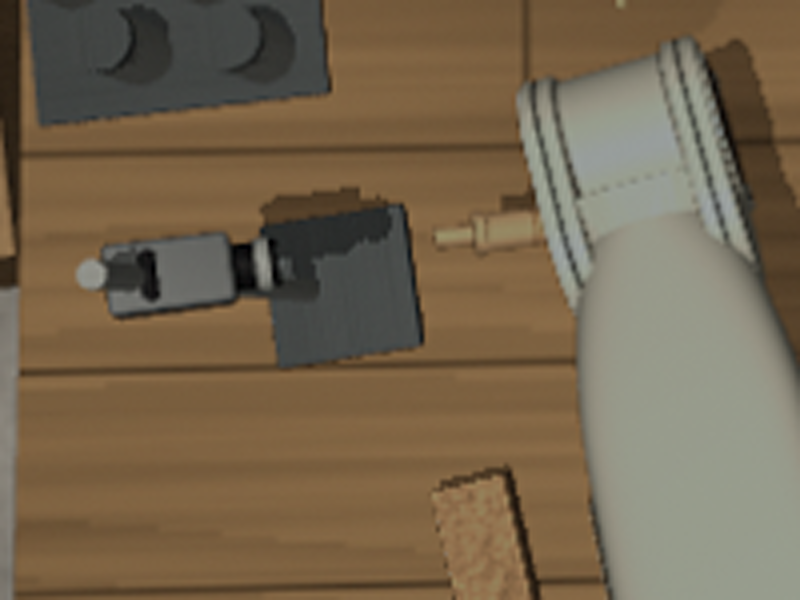

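The tenon shows at (404.6,251.3) in the scene view and (198.7,199.5) in the top view, within about 1.5 px of prediction. That puts it about 101 mm from the lens and within a few mm of the line. The keeper is still standing. Hand in.

```bash
python3 - <<'E'
from rel import *
rel([404.6,251.3],[198.7,199.5],[433.6,264.5],[160,206.3])
print(arm.close_job())
E
```

```text
tenon [512.5 336.5 246. ] [1.2 1.2] lens [495.5 431.2 273. ] [0.1 0.1] rel cam frame [-99.6  -3.2   7.5]
tenon vs wrist lens [-101.7    0.8    0.8]
the job is handed in; nothing more can be done
None
```

I did both parts and handed the job in with the arm still gripping the spindle; no verdict was reported.

**Keeper:** I lifted it off the cradle by its grip post, stood it on the bare bench at about (430, 71) mm and released it. The wrist picture after release showed it upright. In the later overall views it is still there, though partly hidden behind the gripper in the last one.

**Spindle:** I took it out of the cradle and held it in front of the inspection camera with the tenon facing the lens. The arm was practically still and the finger opening was 24 mm at about 60 N.

**Last checks:**

| Tenon end relative to the lens | Along the sight | Sideways | Up or down |
|---|---|---|---|
| Arm pose, lens measured with wrist camera | −102 mm | −1 mm | −2 mm |
| Scene and top views, lens measured with wrist camera | −102 mm | +1 mm | +1 mm |
| Scene and top views only | −100 mm | −3 mm | +7.5 mm |

- **Axis:** the held direction is within about 1° of the measured line of sight.
- **Disagreement on height:** the +7.5 mm comes from the scene and top views placing the lens at z = 273 mm instead of the stated 280. It is still inside the 15 mm limit.
- **Missed detection:** the network did not find the camera head in the last scene picture, so I used positions read by eye there.
- **Early heights:** the first wrist-camera measurement of the cradle and keeper came out about 5 mm low, so I used the stated heights for those.

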